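# Fit the adjustable wrench and tighten a boiler nut

## Robot

A 6-joint arm with a two-finger parallel gripper is mounted at the origin on the work surface. World frame = base frame: x ahead of the robot, y to its left, z up, the work surface at z = 0. Lengths are in m, angles in rad, forces in N, time in s.
With the tool pointing down it reaches from about 0.25 to 0.725 m from the base axis. Payload 4 kg.
Tool frame: the origin (TCP) lies on the front face of the gripper's body, between the roots of the fingers; the fingertips stand 73 mm ahead of it and the grasp point (between the pads) lies 54 mm ahead of it; z points along the fingers, y is the line along which they close (so a half turn about z gives the same grasp; the last joint's range is limited). The gripper opens to 85 mm and grips with 20 to 120 N. Pads are 22 mm wide; open, the fingers measure 114 mm over their backs; the gripper's body (76 mm by 85 mm) begins 54 mm behind the grasp point. The pads swing forward as they close: fully open they stand 13 mm farther back than shut.
Start: joints at [-1.349, 0.241, 0.005, 1.335, 0, 1.571], TCP at [0.11, -0.488, 0.304] pointing down, gripper open.
Joint ranges: [-2.72, 2.72], [-1.05, 1.87], [-1.09, 1.28], [-1.99, 2.15], [-1.42, 1.44], [-3.14, 3.14]. Speed limits (rad/s): [2.79, 2.79, 3.14, 3.14, 3.14, 3.14].

## Interface

Orientations are given as a unit quaternion [x, y, z, w].
In Python, from workcell import bot gives the robot as it stands. The module is installed in compiled form; this text tells all that it offers.
- The arm moves only by the tool step_arm, never from a script. Its argument "rows" is a list of rows, each a list of 2 entries, a list of its own where there are three numbers: the shift along the tool's x, y, z in mm, then the turn about the tool's z in degrees. A call has 1 to 12 rows; each row is the pose to reach, as a shift and turn from the pose commanded when the call began, along the tool's axes at that moment; what a row does not reach only later rows make up. A row lasts 1/8 s, in which the tool goes at most 62.5 mm and 10.7 degrees, less where a joint would pass 70% of its speed; a pose out of reach is approached as far as the arm can. A call with a gripper value outside its range is refused whole. "claw" is the gripper's target within -1 to 1 (shut at 1, half-way at 0, fully open at -1), set as the call begins (left out, the last holds). The fingers move at their own pace and stop on an object; the grip force is fixed at half the most. Time passes only in rows, so rows that repeat a pose let the fingers close. It gives the time, the measured TCP pose, the force, the opening and the grip force at its end, in the units of the state.
- bot.get_obs(): the state, without advancing time (a new reading comes with each control period).
- bot.camera(name): name is "scene" or "top" or "wrist"; returns (picture, depth): 420x560x3 uint8, red, green, blue; 420x560 float32, m along the optical axis (not along the pixel's ray), 0 where there is no reading.
- bot.camera_params(name): a dict with "fx", "fy", "cx", "cy" (pixels), "pose" (4x4, takes a point from camera to world coordinates). Camera axes: x right, y up, looking along -z (the intrinsics and any distortion apply to the point x, -y, -z); pixel columns grow to the right and rows downward; lengths in m; the calibration is good to about 2 mm. A picture is of the moment at which its call begins: read the wrist's pose just before it. camera_params takes no time and is no camera call; for the wrist camera it gives the pose at the moment of the call.
- bot.job_done(): hands the job in; it is judged then, once.
Trained networks look in the newest picture that a camera, given by its name, has taken for a name from the list of things; names that differ only in an ending like _2 or _b are one class to them, and where a whole thing is asked for, a point or a joint stands for the part that bears it (a point fixed in the world has none). Each returns a list of dicts, best first, with "score" (0 to 1); they miss things now and then, are a little off and sometimes report something else, mostly with a low value. They report only what shows in the picture. A call takes as long as a camera call. They do not tell look-alikes from the thing itself.
- bot.trace(target, camera): "pixels" (420x560 bool, what is visible of it) and "uv" ([column, row] in pixels, amid what is visible of it).
The state is a dict: "clock": time; "joint_pos": joint angles; "joint_vel": joint speeds; "tau": joint torques, N m; "eef_pos": TCP position; "tool_rot": TCP orientation; "ft_force": force on the tool from outside, world axes, zero at the start; "ft_torque": the same for the moment, N m; "grip_width": finger opening in m; "grasp_force": force on a finger pad.
Only numpy, scipy, OpenCV 4.12 (cv2) and the standard library are available. Lean on these libraries where they do the work, as an engineer would, in place of code of your own. Each camera call takes 0.05 s, during which the arm holds its last target. There are 200 camera calls.

## Task

The adjustable wrench lies loose around the brass nut on the espresso boiler's flange plate. Push the orange sensor plug fully home so that the handle can pass over it, roll the wrench's worm until the jaws just fit the nut, and only then swing the handle clockwise until the white line on the nut points along the white line on the plate. Leave the wrench lying on the nut, still snug, and the other things where they are.

Things in the scene. Friction and masses are not known exactly. Their poses are not given: they have to be found in the camera images.
- flange: The silver flange plate of a boiler, 270 x 280 mm, fixed on the bench; its flat top is 35 mm above the bench. Origin on the axis of the nut, at bench level; z up.
- nut_top (a point): Centre of the top of the brass hex nut: 32 mm across flats (37 mm across corners), 22 mm tall, standing on the plate. A white line runs from its centre to its rim on top.
- nut (a joint): Turn of the nut about its vertical axis, rad, growing clockwise seen from above (tightening). Starts between -0.04 and 0.04; 0.80 when the white line on the nut points along the white line on the plate. It is stiff: about 0.12 N m, and stays where left.
- plug_top (a point): Centre of the top of the round orange sensor plug, 36 mm in diameter, 110 mm from the nut's axis, in a black-rimmed socket of the plate. It starts 13 to 17 mm proud of the plate and blocks the wrench handle; home, its top is 1 mm above the plate.
- plug (a joint): How far the plug is pushed down, m: starts at 0 to 0.004; 0.016 is fully home. Takes about 6 N to move, stays where left.
- wrench: Steel adjustable wrench, 185 mm long, loose (0.45 kg), flat on the plate, its open jaws around the nut. Origin on its underside between the jaws, near the nut's axis; x points out of the mouth, away from the handle, z up. Fixed jaw's face at y = -18 mm, throat at x = -21 mm, movable jaw on the +y side. Head 20 mm thick. Plate and wrench are lightly oiled.
- handle_grip (a point): Middle of the blue inlay on top of the handle (x = -125, y = 0, z = 20 mm of the wrench). The handle is 24 mm wide, straight along the wrench's -x from x = -74 to -168 mm, between 6 and 20 mm above the plate; only its end foot, beyond x = -152 mm, reaches down to the plate.
- worm_top (a point): Top of the worm, a ridged brass roller in the wrench's head, 24 mm in diameter, 26 mm long, axis along the wrench's y; its top is 25 mm above the plate, 5 mm proud of the head, 3 mm above the nut's top (at x = -50, y = 0, z = 25 mm of the wrench). The point does not turn with it.
- jaw (a joint): Opening of the jaws beyond 32 mm, m: 0 when the jaws just fit the nut, growing as they open; starts at 0.007 to 0.011. Rolled until it stops on the nut it reads 0 to 0.0016, as the wrench may lie up to 0.09 rad askew to the flats.
- worm (a joint): Turn of the worm, rad (0 when the jaws fit), growing as its top is rolled towards the nut (the wrench's +x), which closes the jaws 2.4 mm per rad (29 mm of rolling at the rim closes 5.8 mm). Rolling takes 2 to 3 N along the rim; a fingertip pressed down on it with about 10 N drags it round. It stays where left.
- portafilter: A bystander: coffee portafilter, steel bowl 66 mm wide with a black handle, 200 mm overall, on the bench. Origin under the bowl.
- jug: A bystander: steel jug, 80 mm wide, 100 mm tall. Origin under its centre.
- tamper: A bystander: dark steel coffee tamper, 56 mm wide, 82 mm tall. Origin under its centre.
- screwdriver: A bystander: screwdriver with red handle, lying on the bench.
- mug: A bystander: blue mug, 80 mm wide, 90 mm tall.
- tray: A bystander: grey tray, 120 x 160 x 30 mm.
- gasket: A bystander: red gasket ring, 44 mm wide, 6 mm high, lying on the plate about 100 mm from the nut, beside the wrench's head and out of the handle's way.
Mind the look-alikes: they are no part of the job. What is shaped like the wrench but pink is not meant.

How it is judged:
On the way, in this order (a step that is already met when the one before it is completed fails the run):
1. the jaws fit the nut: opening less than 1.8 mm over 32 mm, the nut not yet turned (value of joint jaw below 0.0018 m and value of joint nut below 0.35 rad), for 0.2 s.
2. the nut is turned until the lines meet, with the plug home (value of joint nut above 0.65 rad and value of joint plug above 0.0145 m), for 0.1 s.
At the end, for the whole second after the job is handed in: The white line on the nut points along the white line on the plate within 0.15 rad (nut joint 0.65 to 0.95), the plug is within 1.5 mm of fully home, the jaws are within 3 mm of the nut's width, and the wrench lies flat and still on the plate around the nut (origin within 12 mm of the nut's axis) (all of step 2 and value of joint nut below 0.95 rad and value of joint jaw below 0.003 m and horizontal distance between wrench and nut_top below 0.012 m and z of wrench in the frame of flange below 0.041 m and angle between wrench's own z axis and vertical below 0.08 rad and linear speed of wrench below 0.02 m/s); the robot touches nothing.
It fails at once if the nut is turned with slack jaws (turned past 0.35 with the jaws more than 3.5 mm too wide) (value of joint nut above 0.35 rad and value of joint jaw above 0.0035 m).
It fails at once if a bystander is moved more than 40 mm (distance of any of portafilter, jug, tamper, screwdriver, mug, tray, gasket from where it was at the start of the episode above 0.04 m).
It also fails if it takes over 67 s, if anything falls off the work surface, if the arm or the gripper's body presses on something with over 40 N, if the wrist force passes 120 N, or if a joint passes its speed limit or range.

## Working session

There is one attempt and no reset: what is moved stays moved. The work goes in short steps, Python scripts to look and compute and a tool call to move; the robot and the scene stay as the last step left them, time stands still between calls to the robot, and variables do not carry over. Pictures are saved under pics/ and viewed, at most 10 in all, crops included, and the job is handed in when it is done.

Besides the shell and the picture viewer there is one more tool, called after ">>>" by a JSON object that holds its "api" and its "payload". step_arm: Moves the arm, as the interface text tells. Its arguments: {"type":"object","properties":{"rows":{"type":"array"},"claw":{"type":"number"}},"required":["rows"]}

```bash
mkdir -p pics
cat > h.py <<'E'
import numpy as np, cv2
from workcell import bot
from scipy.spatial.transform import Rotation as R
def world(cam,uv,d=None,z=None):
    p=bot.camera_params(cam); T=np.array(p["pose"])
    u,v=uv; r=np.array([(u-p["cx"])/p["fx"],-(v-p["cy"])/p["fy"],-1.0])
    w=T[:3,:3]@r
    if z is not None: d=(z-T[2,3])/w[2]
    return T[:3,3]+w*d
def dep(D,uv,k=2):
    u,v=map(int,map(round,uv)); a=D[max(0,v-k):v+k+1,max(0,u-k):u+k+1]; a=a[a>0]; return np.median(a) if len(a) else 0
E
python3 - <<'E'
from h import *
o=bot.get_obs(); print(o["clock"],o["eef_pos"],o["tool_rot"])
ims=[]
for c in ["top","scene"]:
    I,D=bot.camera(c); cv2.imwrite(f"pics/{c}0.png",I[:,:,::-1])
    p=bot.camera_params(c); print(c,{k:p[k] for k in p if k!="pose"},np.array(p["pose"]).round(3).tolist(), [k for k in p])
    for n in ["nut_top","plug_top","handle_grip","worm_top","wrench","gasket","flange"]:
        for r in bot.trace(n,c)[:3]:
            print(n,round(r["score"],2),np.round(r["uv"],1),r["pixels"].sum(),world(c,r["uv"],dep(D,r["uv"])).round(4))
E
```

```text
0.0 [ 0.10989857 -0.48728131  0.30299506] [ 9.93855056e-01  1.10684251e-01 -1.18052001e-04 -1.05352178e-03]
top {'fx': 466.60163802524545, 'fy': 466.60163802524545, 'cx': 284.40901022307804, 'cy': 210.88125760696596} [[-0.021, 0.995, -0.096, 0.311], [-1.0, -0.023, -0.018, -0.023], [-0.02, 0.096, 0.995, 1.457], [0.0, 0.0, 0.0, 1.0]] ['fx', 'fy', 'cx', 'cy', 'pose']
nut_top 0.53 [275.  162.2] 71 [0.5956 0.0284 0.0595]
handle_grip 0.9 [228.  270.3] 653 [0.2714 0.1801 0.022 ]
handle_grip 0.79 [289.9 155. ] 783 [ 0.6169 -0.0174  0.0586]
worm_top 0.82 [287.5 155.9] 743 [ 0.6146 -0.0101  0.0574]
worm_top 0.63 [224.7 272.7] 719 [0.2643 0.1902 0.0227]
wrench 0.87 [290.8 155.9] 756 [ 0.6144 -0.0201  0.0567]
wrench 0.71 [227.4 272.8] 674 [0.2638 0.1819 0.0227]
flange 0.64 [298.2 170.6] 7035 [ 0.5724 -0.0418  0.0353]
scene {'fx': 399.18252963198137, 'fy': 399.18252963198137, 'cx': 284.33245285461135, 'cy': 206.55144626152648} [[-0.397, -0.553, 0.733, 1.163], [0.918, -0.227, 0.326, 0.326], [-0.014, 0.802, 0.597, 0.647], [0.0, 0.0, 0.0, 1.0]] ['fx', 'fy', 'cx', 'cy', 'pose']
nut_top 0.6 [269.  249.3] 191 [0.5941 0.0343 0.0568]
nut_top 0.4 [243.5 246.2] 1284 [ 0.6072 -0.0211  0.0575]
plug_top 0.55 [229.2 238. ] 159 [ 0.5849 -0.0709  0.0465]
handle_grip 0.82 [368.6 202.8] 586 [0.2931 0.1832 0.0193]
handle_grip 0.8 [242.2 249.4] 1360 [ 0.6173 -0.0189  0.0574]
handle_grip 0.3 [269.2 251.6] 199 [0.6016 0.0383 0.0579]
worm_top 0.81 [246.8 246.7] 1297 [ 0.6052 -0.0141  0.0568]
worm_top 0.61 [367.8 202.2] 602 [0.2902 0.1804 0.0185]
wrench 0.9 [242.7 248. ] 1360 [ 0.6136 -0.0196  0.0581]
wrench 0.72 [366.6 205.7] 666 [0.3069 0.1814 0.0186]
wrench 0.31 [269.3 251.5] 182 [0.6014 0.0385 0.0581]
gasket 0.69 [149.5 204.9] 893 [ 0.5387 -0.3363  0.0344]
gasket 0.3 [228.4 234.1] 185 [ 0.5742 -0.079   0.0471]
flange 0.91 [242.  262.6] 9296 [ 0.6365 -0.0108  0.0382]
```

Run:
```python
import cv2,numpy as np
t=cv2.imread("pics/top0.png");s=cv2.imread("pics/scene0.png")
a=cv2.resize(t,(400,300));b=cv2.resize(s,(400,300))
c=cv2.resize(t[100:212,215:364],(400,300),interpolation=3);d=cv2.resize(s[180:330,150:350],(400,300),interpolation=3)
cv2.imwrite("pics/m0.png",np.vstack([np.hstack([a,b]),np.hstack([c,d])]))
```

```text
(no output)
```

View pics/m0.png

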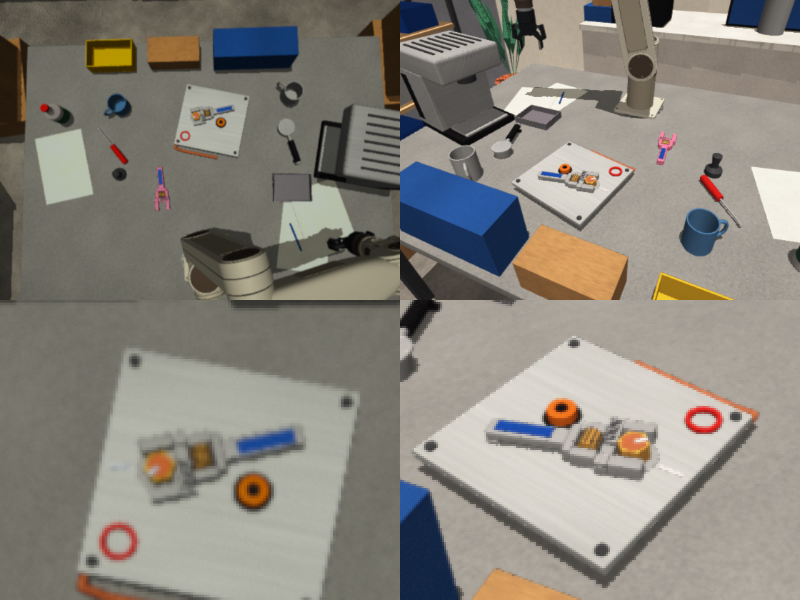

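The real wrench, with the blue inlay, is on the plate: nut at about (275,162) in the top view and plug at about (309,171). The pink look-alike is at about (226,270) on the bench. The red ring on the plate is the gasket, and the other red rings and discs aren't relevant. I'll move above the plate for the close check.

>>> {"api": "step_arm", "payload": {"rows": [[[57, -34, 4], 0], [[114, -69, 8], 0], [[171, -103, 12], 0], [[228, -137, 16], 0], [[285, -172, 20], 0], [[341, -206, 24], 0], [[398, -240, 28], 0], [[455, -275, 32], 0], [[512, -309, 36], 0], [[569, -343, 40], 0], [[569, -343, 40], 0], [[569, -343, 40], 0]], "claw": 1}}

```text
clock: 2.3
eef_pos: [0.5911, -0.0255, 0.2627]
tool_rot: [0.994, 0.113, -0.0, -0.0]
ft_force: [0.4, 0.3, 0.6]
grip_width: -0.0002
grasp_force: 0.0
```

```bash
cat > look.py <<'E'
from h import *
import sys
o=bot.get_obs(); print(o["clock"],np.round(o["eef_pos"],4),o["tool_rot"].round(4) if hasattr(o["tool_rot"],'round') else o["tool_rot"],np.round(o["ft_force"],2),o["grip_width"])
P=np.array(bot.camera_params("wrist")["pose"]);print(P.round(3).tolist(),bot.camera_params("wrist")["fx"])
I,D=bot.camera("wrist"); cv2.imwrite(f"pics/{sys.argv[1]}.png",I[:,:,::-1]); np.save(f"pics/{sys.argv[1]}.npy",D)
for n in ["nut_top","plug_top","handle_grip","worm_top","wrench"]:
    for r in bot.trace(n,"wrist")[:2]:
        print(n,round(r["score"],2),np.round(r["uv"],1),r["pixels"].sum(),world("wrist",r["uv"],dep(D,r["uv"])).round(4))
E
python3 look.py w1
```

```text
2.3 [ 0.5911 -0.0255  0.2627] [ 9.936e-01  1.127e-01 -2.000e-04 -2.000e-04] [0.42 0.33 0.59] -0.00016800288489339827
[[0.225, 0.925, 0.306, 0.671], [-0.974, 0.213, 0.071, -0.006], [0.001, -0.314, 0.949, 0.333], [0.0, 0.0, 0.0, 1.0]] 334.2237946882503
plug_top 0.65 [333.3 221.7] 1159 [ 0.5728 -0.0763  0.0504]
handle_grip 0.79 [285.4 168. ] 9206 [ 0.6136 -0.0229  0.0612]
handle_grip 0.56 [ 53.5 357.5] 2614 [0.33   0.1879 0.0219]
worm_top 0.8 [284.3 172.5] 9230 [ 0.6098 -0.0231  0.0618]
worm_top 0.57 [ 57.5 352.9] 2660 [0.3381 0.1833 0.0222]
wrench 0.89 [285.7 168.6] 9381 [ 0.6132 -0.0236  0.0609]
wrench 0.56 [ 50.8 353.1] 2518 [0.3367 0.1905 0.0226]
```

View pics/w1.png

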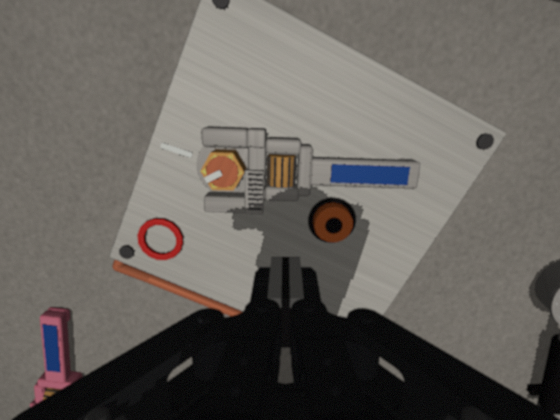

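The close view confirms the choice: a grey wrench with a blue inlay at (370,174), worm at (283,171), nut at (222,171) and plug at (333,221). Its depth of about 0.050 m matches the expected plug height. The pink look-alike is away at (55,350). Next I'll compute positions using colour masks and the known heights.

```bash
cat > m.py <<'E'
from h import *
import sys
def meas(name):
    I=cv2.imread(f"pics/{name}.png"); H=cv2.cvtColor(I,cv2.COLOR_BGR2HSV)
    return I,H
def blob(M,near=None):
    M=cv2.morphologyEx(M.astype(np.uint8),cv2.MORPH_CLOSE,np.ones((5,5)))
    n,l,s,c=cv2.connectedComponentsWithStats(M)
    return sorted([(s[i,4],c[i].round(1).tolist(),s[i,:4].tolist()) for i in range(1,n) if s[i,4]>60],reverse=True)[:5]
I,H=meas(sys.argv[1])
h,s,v=[H[:,:,k].astype(int) for k in range(3)]
print("blue",[(a,c,b,world("wrist",c,z=0.055).round(4)) for a,c,b in blob((h>100)&(h<130)&(s>120)&(v>50))])
print("orange",[(a,c,b,world("wrist",c,z=0.05).round(4)) for a,c,b in blob((h>3)&(h<28)&(s>110)&(v>55))])
E
python3 m.py w1
python3 - <<'E'
from h import *
D=np.load("pics/w1.npy")
for n,uv in [("plate",(420,240)),("plate",(180,100)),("handle",(370,160)),("inlay",(370,174)),("nut",(225,165)),("worm",(283,171)),("plugrim",(333,205))]:
    print(n,world("wrist",uv,dep(D,uv)).round(4))
E
```

```text
blue [(np.int32(1285), [369.3, 174.2], [331, 165, 78, 19], array([ 0.6229, -0.0946,  0.055 ])), (np.int32(539), [51.1, 347.4], [43, 325, 16, 46], array([0.3785, 0.1694, 0.055 ]))]
orange [(np.int32(1191), [224.1, 168.9], [201, 150, 44, 40], array([0.5991, 0.0278, 0.05  ])), (np.int32(1113), [174.8, 288.8], [113, 261, 129, 56], array([0.4712, 0.0553, 0.05  ])), (np.int32(1010), [332.5, 222.0], [314, 203, 39, 39], array([ 0.5722, -0.0766,  0.05  ])), (np.int32(732), [281.1, 170.2], [269, 155, 26, 32], array([ 0.6087, -0.0205,  0.05  ])), (np.int32(90), [48.4, 392.5], [43, 388, 16, 13], array([0.3107, 0.1752, 0.05  ]))]
plate [ 0.5684 -0.1673  0.0371]
plate [0.6463 0.0756 0.0371]
handle [ 0.6346 -0.0918  0.0542]
inlay [ 0.6236 -0.0943  0.0577]
nut [0.6048 0.0263 0.0596]
worm [ 0.611  -0.0218  0.0623]
plugrim [ 0.5867 -0.0738  0.0453]
```

>>> {"api": "step_arm", "payload": {"rows": [[[-10, 15, 30], -10], [[-20, 30, 60], -20], [[-29, 46, 90], -30], [[-29, 46, 110], -40], [[-29, 46, 120], -50], [[-29, 46, 120], -60], [[-29, 46, 120], -70], [[-29, 46, 120], -80], [[-29, 46, 120], -86], [[-29, 46, 120], -86]]}}

```text
clock: 3.85
eef_pos: [0.5711, -0.0801, 0.1445]
tool_rot: [0.652, 0.758, 0.0, 0.0]
ft_force: [-0.5, -0.2, 0.1]
grip_width: 0.0004
grasp_force: 0.0
```

```bash
python3 look.py w2; python3 m.py w2
```

```text
3.85 [ 0.5711 -0.0801  0.1445] [6.524e-01 7.579e-01 2.000e-04 3.000e-04] [-0.52 -0.15  0.09] 0.00035447673526658465
[[0.989, -0.142, -0.047, 0.56], [0.15, 0.939, 0.311, 0.001], [0.0, -0.315, 0.949, 0.215], [0.0, 0.0, 0.0, 1.0]] 334.2237946882503
nut_top 0.93 [387.3  36.6] 5783 [0.5993 0.031  0.058 ]
plug_top 0.57 [285.5 235.4] 2953 [ 0.571  -0.0691  0.049 ]
handle_grip 0.59 [380.3 125.2] 26452 [ 0.6072 -0.005   0.0503]
worm_top 0.75 [378.7 128.8] 26572 [ 0.6054 -0.0064  0.0551]
wrench 0.64 [383.3 126. ] 26334 [ 0.6084 -0.0049  0.051 ]
blue [(np.int32(2307), [380.7, 272.7], [365, 232, 33, 89], array([ 0.6245, -0.0798,  0.055 ]))]
orange [(np.int32(5144), [388.1, 38.8], [346, 0, 86, 81], array([0.6017, 0.0322, 0.05  ])), (np.int32(3913), [58.7, 76.1], [35, 0, 50, 158], array([ 0.4561, -0.0057,  0.05  ])), (np.int32(2676), [386.1, 147.5], [357, 124, 61, 49], array([ 0.6126, -0.0147,  0.05  ])), (np.int32(2413), [286.4, 232.9], [254, 205, 66, 63], array([ 0.5713, -0.0668,  0.05  ]))]
```

View pics/w2.png

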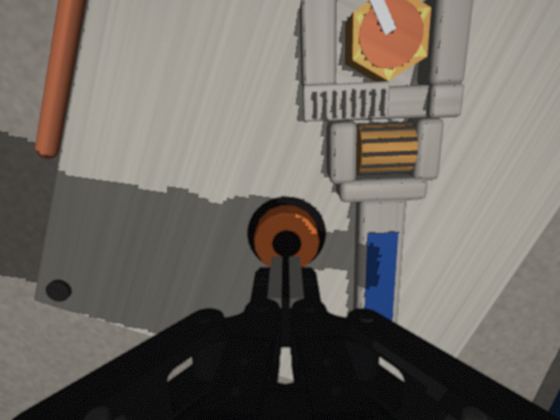

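View shows the plug at (286,236), just ahead of the shut tips, the worm at (387,148) and the nut at (388,38). I'll shift 4 mm forward and press.

>>> {"api": "step_arm", "payload": {"rows": [[[4, 0, 10], 0], [[4, 0, 17], 0], [[4, 0, 21], 0], [[4, 0, 25], 0], [[4, 0, 28], 0], [[4, 0, 31], 0], [[4, 0, 33], 0], [[4, 0, 35], 0], [[4, 0, 36], 0]]}}

```text
clock: 5.28
eef_pos: [0.5706, -0.0752, 0.1086]
tool_rot: [0.651, 0.759, -0.0, -0.0]
ft_force: [-7.5, 1.5, 14.3]
grip_width: 0.0002
grasp_force: 7.0
```

>>> {"api": "step_arm", "payload": {"rows": [[[0, 0, 2], 0], [[0, 0, 3], 0], [[0, 0, 3], 0]]}}

```text
clock: 5.65
eef_pos: [0.5706, -0.0752, 0.1085]
tool_rot: [0.651, 0.759, 0.0, 0.001]
ft_force: [-11.1, 2.7, 26.6]
grip_width: 0.0002
grasp_force: 12.7
```

>>> {"api": "step_arm", "payload": {"rows": [[[0, 0, -25], 0], [[0, 0, -50], 0], [[20, 24, -50], 0], [[40, 48, -50], 0], [[40, 48, -40], 0], [[40, 48, -34], 0], [[40, 48, -31], 0], [[40, 48, -29], 0], [[40, 48, -28], 0], [[40, 48, -28], 0]]}}

```text
clock: 6.9
eef_pos: [0.6122, -0.0287, 0.1331]
tool_rot: [0.652, 0.759, 0.0, 0.0]
ft_force: [0.5, 0.1, 0.5]
grip_width: 0.0
grasp_force: 0.0
```

>>> {"api": "step_arm", "payload": {"rows": [[[0, 0, 1], 0], [[0, 0, 2], 0], [[0, 0, 3], 0], [[0, 0, 3], 0]]}}

```text
clock: 7.4
eef_pos: [0.6125, -0.0288, 0.1316]
tool_rot: [0.651, 0.759, 0.0, 0.001]
ft_force: [-2.5, -1.0, 7.3]
grip_width: 0.0001
grasp_force: 3.7
```

Contact at the expected height, with 7 N. I'll press 1 mm further and drag 20 mm towards the nut.

>>> {"api": "step_arm", "payload": {"rows": [[[1, 0, 1], 0], [[4, 0, 1], 0], [[7, 0, 1], 0], [[10, 0, 1], 0], [[13, 0, 1], 0], [[16, 0, 1], 0], [[19, 0, 1], 0], [[22, 0, 1], 0]]}}

```text
clock: 8.4
eef_pos: [0.6092, -0.0084, 0.1322]
tool_rot: [0.652, 0.758, -0.001, 0.002]
ft_force: [-5.5, -3.8, 14.4]
grip_width: 0.0002
grasp_force: 7.2
```

```bash
python3 look.py w3; python3 m.py w3
```

```text
8.4 [ 0.6092 -0.0084  0.1322] [ 6.519e-01  7.583e-01 -6.000e-04  2.300e-03] [-5.54 -3.82 14.41] 0.00021692565711016741
[[0.989, -0.143, -0.049, 0.598], [0.151, 0.937, 0.314, 0.073], [0.002, -0.318, 0.948, 0.202], [0.0, 0.0, 0.0, 1.0]] 334.2237946882503
nut_top 0.93 [280.9 185.6] 4625 [0.6018 0.0354 0.0583]
nut_top 0.32 [301.3 255. ] 383 [ 0.6177 -0.0013  0.0493]
handle_grip 0.68 [286.7 225.5] 13599 [0.6075 0.0159 0.0552]
worm_top 0.72 [285.4 229.4] 13383 [0.6071 0.0141 0.0557]
wrench 0.63 [288.3 226.1] 13778 [0.6083 0.0158 0.0552]
blue [(np.int32(398), [285.5, 369.2], [277, 352, 17, 32], array([ 0.6199, -0.0687,  0.055 ]))]
orange [(np.int32(4081), [277.6, 187.5], [239, 144, 74, 83], array([0.6007, 0.0322, 0.05  ])), (np.int32(1229), [5.3, 46.5], [0, 0, 17, 137], array([0.4807, 0.0748, 0.05  ])), (np.int32(112), [305.5, 261.2], [300, 256, 12, 11], array([ 0.6202, -0.0039,  0.05  ]))]
```

View pics/w3.png

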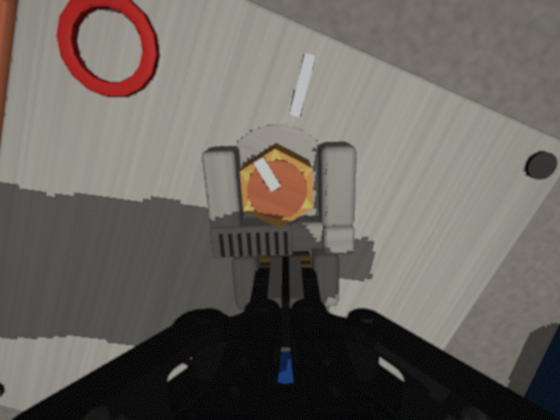

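The jaws have closed part way: the movable jaw at (222,190) has come towards the nut, the gap is about 241 to 318 px, and worm and wrench are seated. I'll repeat the stroke.

>>> {"api": "step_arm", "payload": {"rows": [[[0, 0, -7], 0], [[-22, 0, -7], 0], [[-22, 0, -3], 0], [[-22, 0, 0], 0], [[-22, 0, 0], 0], [[-18, 0, 0], 0], [[-14, 0, 0], 0], [[-10, 0, 0], 0], [[-6, 0, 0], 0], [[-3, 0, 0], 0], [[0, 0, 0], 0]]}}

```text
clock: 10.07
eef_pos: [0.6088, -0.0095, 0.1322]
tool_rot: [0.652, 0.758, -0.002, 0.003]
ft_force: [-8.2, -5.5, 20.4]
grip_width: 0.0005
grasp_force: 10.0
```

```bash
python3 look.py w4|head -1
python3 - <<'E'
import cv2,numpy as np
a=[cv2.imread(f"pics/{n}.png")[110:290,180:380] for n in ("w3","w4")]
cv2.imwrite("pics/c34.png",cv2.resize(np.hstack(a),(800,360),interpolation=2))
E
```

```text
10.075 [ 0.6088 -0.0095  0.1322] [ 0.6523  0.758  -0.0018  0.0026] [-8.21 -5.51 20.38] 0.0004877564904196053
```

View pics/c34.png

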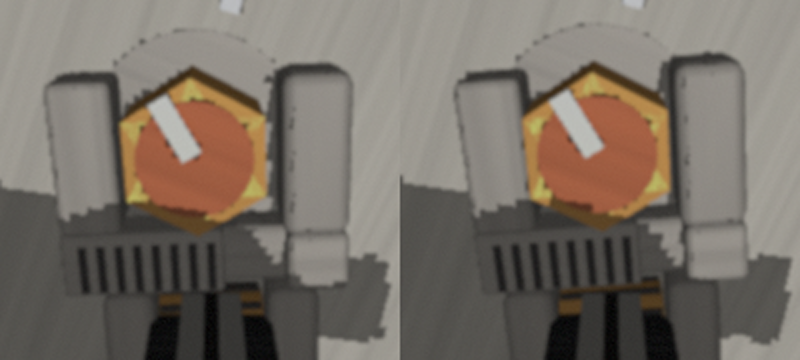

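The right crop (w4) shows the jaws almost on the nut: about 1 mm of gap remains on the right, against about 4 mm in w3. One more stroke to reach the stop.

>>> {"api": "step_arm", "payload": {"rows": [[[0, 0, -7], 0], [[-22, 0, -7], 0], [[-22, 0, -3], 0], [[-22, 0, -1], 0], [[-22, 0, -1], 0], [[-18, 0, -1], 0], [[-14, 0, -1], 0], [[-10, 0, -1], 0], [[-6, 0, -1], 0], [[-3, 0, -1], 0], [[0, 0, -1], 0]]}}

```text
clock: 11.75
eef_pos: [0.6102, -0.0116, 0.1323]
tool_rot: [0.653, 0.757, -0.003, 0.005]
ft_force: [-0.7, -12.6, 12.8]
grip_width: 0.0003
grasp_force: 6.5
```

```bash
python3 look.py w5|head -1
python3 - <<'E'
import cv2,numpy as np
a=[cv2.imread(f"pics/{n}.png")[110:290,180:380] for n in ("w4","w5")]
cv2.imwrite("pics/c45.png",cv2.resize(np.hstack(a),(800,360),interpolation=2))
E
```

```text
11.75 [ 0.6102 -0.0116  0.1323] [ 0.653   0.7573 -0.0025  0.0049] [ -0.66 -12.61  12.8 ] 0.00025886307341840934
```

View pics/c45.png

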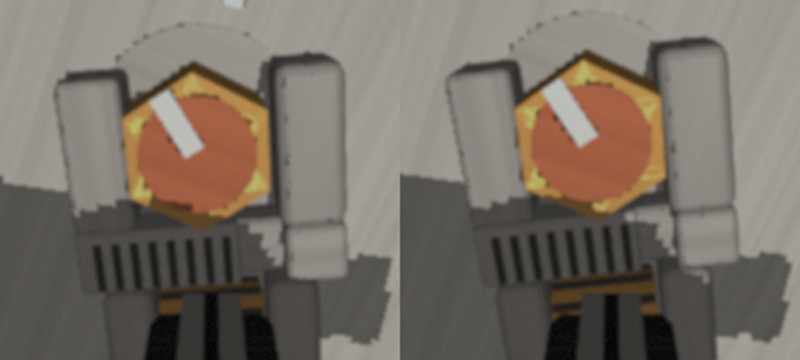

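The jaws now sit on both flats and the worm resisted with 12.6 N along the rim, so it has reached the stop. Next I'll lift and move to the outer side of the handle.

>>> {"api": "step_arm", "payload": {"rows": [[[-2, 0, -15], 0], [[-4, 0, -45], 0], [[-20, 8, -60], 0], [[-50, 18, -60], 0], [[-76, 28, -60], 0], [[-76, 28, -60], 0], [[-76, 28, -60], 0]]}}

```text
clock: 12.92
eef_pos: [0.6475, -0.077, 0.189]
tool_rot: [0.651, 0.759, -0.0, -0.001]
ft_force: [-0.3, 0.2, 0.2]
grip_width: -0.0001
grasp_force: 0.0
```

```bash
python3 look.py w6; python3 m.py w6
```

```text
12.925 [ 0.6475 -0.077   0.189 ] [ 6.513e-01  7.589e-01 -3.000e-04 -1.100e-03] [-0.34  0.16  0.16] -0.00014530110618551757
[[0.988, -0.146, -0.046, 0.636], [0.153, 0.938, 0.31, 0.004], [-0.002, -0.313, 0.95, 0.259], [0.0, 0.0, 0.0, 1.0]] 334.2237946882503
nut_top 0.83 [231.7  32.3] 3430 [0.6024 0.0322 0.0585]
plug_top 0.86 [178.  199.2] 1726 [ 0.5729 -0.0744  0.0377]
handle_grip 0.69 [244.  110.7] 16696 [ 0.6139 -0.0074  0.0587]
worm_top 0.6 [245.1 113.7] 16504 [ 0.615  -0.009   0.0605]
wrench 0.58 [249.  112.7] 16565 [ 0.6173 -0.0083  0.0602]
blue [(np.int32(1785), [252.8, 231.8], [237, 192, 33, 92], array([ 0.6284, -0.0838,  0.055 ]))]
orange [(np.int32(3044), [230.3, 34.2], [197, 0, 64, 68], array([0.6007, 0.032 , 0.05  ])), (np.int32(1518), [238.6, 123.4], [215, 104, 48, 39], array([ 0.6107, -0.0161,  0.05  ])), (np.int32(1504), [177.6, 197.3], [153, 174, 50, 48], array([ 0.5763, -0.0693,  0.05  ]))]
```

View pics/w6.png

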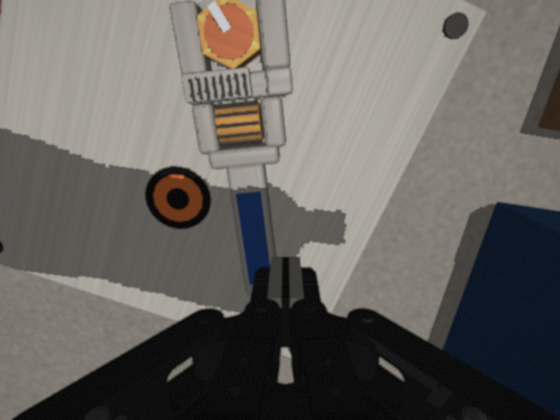

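The plug is home in its rim at (178,198) and the handle lies just left of the tips, about 5° askew with its inlay at (252,235). I need a bit more side clearance before going down, so I'm checking the blue box at right.

Run:
```python
from h import *
D=np.load("pics/w6.npy")
for uv in [(510,220),(480,300),(470,350),(540,260),(540,100),(550,70)]: print(uv,world("wrist",uv,dep(D,uv)).round(3))
```

```text
(510, 220) [ 0.817 -0.058  0.025]
(480, 300) [ 0.817 -0.127  0.026]
(470, 350) [ 0.817 -0.168  0.037]
(540, 260) [ 0.817 -0.071  0.064]
(540, 100) [0.822 0.03  0.002]
(550, 70) [0.822 0.051 0.001]
```

>>> {"api": "step_arm", "payload": {"rows": [[[-4, 13, 10], 0], [[-4, 13, 35], 0], [[-4, 13, 60], 0], [[-4, 13, 70], 0], [[-4, 13, 72], 0], [[-4, 13, 72], 0]]}}

```text
clock: 13.98
eef_pos: [0.6622, -0.0797, 0.1186]
tool_rot: [0.651, 0.759, 0.0, 0.001]
ft_force: [0.1, 0.0, 1.0]
grip_width: -0.0003
grasp_force: 0.0
```

```bash
cat > arc.py <<'E'
import numpy as np,sys
x0,y0,yaw,a1,n=map(float,sys.argv[1:6]); N=np.array([.601,.030])
d=np.array([x0,y0])-N; r=np.hypot(*d); a0=np.degrees(np.arctan2(d[1],d[0])); y=np.radians(yaw)
tx=np.array([np.cos(y),np.sin(y)]); ty=np.array([np.sin(y),-np.cos(y)])
print(r,a0)
for a in np.linspace(a0,a1,int(n)+1)[1:]:
    s=(r*np.array([np.cos(np.radians(a)),np.sin(np.radians(a))])-d)*1e3
    print(round(s@tx),round(s@ty),round(a0-a))
E
python3 arc.py .6622 -.0797 98.8 -101 11
```

```text
0.1256165992215997 -60.84350140316249
-3 -8 4
-5 -15 7
-6 -23 11
-7 -31 15
-8 -39 18
-8 -47 22
-7 -55 26
-6 -63 29
-5 -71 33
-3 -79 37
0 -86 40
```

>>> {"api": "step_arm", "payload": {"rows": [[[-3, -8, 2], 4], [[-5, -15, 2], 7], [[-6, -23, 2], 11], [[-7, -31, 2], 15], [[-8, -39, 2], 18], [[-8, -47, 2], 22], [[-7, -55, 2], 26], [[-6, -63, 2], 29], [[-5, -71, 2], 33], [[-3, -79, 2], 37], [[0, -86, 2], 40], [[0, -86, 2], 40]]}}

```text
clock: 15.48
eef_pos: [0.5776, -0.093, 0.1178]
tool_rot: [0.872, 0.49, 0.001, 0.001]
ft_force: [1.6, -0.8, 1.1]
grip_width: -0.0004
grasp_force: 0.5
```

```bash
python3 look.py w7; python3 m.py w7
```

```text
15.475 [ 0.5776 -0.093   0.1178] [0.8715 0.4904 0.0015 0.0013] [ 1.64 -0.79  1.13] -0.0003646625482067996
[[0.855, 0.493, 0.159, 0.62], [-0.518, 0.812, 0.27, -0.023], [0.004, -0.313, 0.95, 0.188], [0.0, 0.0, 0.0, 1.0]] 334.2237946882503
nut_top 0.62 [164.3  16.9] 3371 [0.5985 0.0209 0.0575]
plug_top 0.93 [266.9 236.9] 1781 [ 0.5792 -0.0744  0.0361]
handle_grip 0.64 [201.9 116.4] 32346 [ 0.5906 -0.013   0.0586]
worm_top 0.72 [197.4 118.2] 32369 [ 0.5888 -0.0126  0.0586]
wrench 0.85 [200.5 118.5] 31808 [ 0.5896 -0.0133  0.0582]
blue [(np.int32(2902), [223.5, 269.4], [196, 226, 54, 91], array([ 0.5596, -0.0711,  0.055 ]))]
orange [(np.int32(3662), [186.1, 127.5], [147, 93, 81, 66], array([ 0.5807, -0.0125,  0.05  ])), (np.int32(2697), [153.4, 15.5], [107, 0, 97, 42], array([0.5943, 0.0257, 0.05  ])), (np.int32(1405), [267.7, 234.3], [242, 209, 48, 61], array([ 0.584 , -0.0687,  0.05  ])), (np.int32(347), [13.7, 299.9], [0, 274, 32, 49], array([ 0.4631, -0.0346,  0.05  ]))]
```

View pics/w7.png

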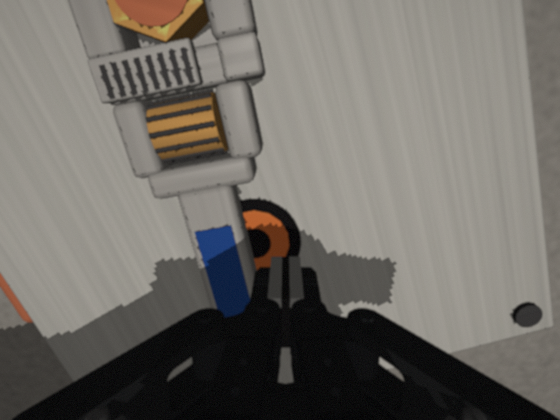

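View shows the handle passing over the home plug (267,237), with the jaws still closed on the nut at the top. I'll go about 11° further, then lift and read the white lines.

```bash
python3 arc.py .5776 -.093 58.7 -112 4
```

```text
0.12520607014038895 -100.77145416019802
-2 -6 3
-4 -12 6
-5 -18 8
-6 -24 11
```

>>> {"api": "step_arm", "payload": {"rows": [[[-2, -6, 0], 3], [[-4, -12, 0], 6], [[-5, -18, 0], 8], [[-6, -24, 0], 11], [[-6, -24, 0], 11], [[-6, -15, 0], 11], [[-6, -12, -40], 11], [[10, -12, -90], 11], [[40, -12, -110], 11], [[40, -12, -110], 11], [[40, -12, -110], 11]]}}

```text
clock: 17.15
eef_pos: [0.5862, -0.0523, 0.2243]
tool_rot: [0.914, 0.405, -0.002, -0.001]
ft_force: [-1.0, 0.4, -0.7]
grip_width: -0.0001
grasp_force: 0.0
```

```bash
python3 look.py w8; python3 m.py w8
```

```text
17.15 [ 0.5862 -0.0523  0.2243] [ 9.145e-01  4.046e-01 -1.600e-03 -7.000e-04] [-1.01  0.39 -0.71] -8.994306451674522e-05
[[0.741, 0.637, 0.214, 0.641], [-0.672, 0.703, 0.233, 0.008], [-0.002, -0.317, 0.949, 0.294], [0.0, 0.0, 0.0, 1.0]] 334.2237946882503
nut_top 0.64 [221.5 110.5] 2031 [0.6021 0.0302 0.0577]
plug_top 0.79 [289.5 231.3] 1196 [ 0.5714 -0.0736  0.0369]
handle_grip 0.97 [240.7 168.8] 10343 [ 0.5838 -0.0074  0.0575]
worm_top 0.8 [236.4 169.4] 10695 [ 0.5814 -0.0056  0.0575]
wrench 0.84 [241.8 169.8] 10200 [ 0.5846 -0.0083  0.0589]
blue [(np.int32(899), [246.8, 258.5], [234, 233, 26, 67], array([ 0.536 , -0.0625,  0.055 ]))]
orange [(np.int32(2534), [90.3, 213.1], [21, 125, 145, 182], array([0.4711, 0.0461, 0.05  ])), (np.int32(1781), [219.6, 111.6], [193, 84, 52, 54], array([0.6003, 0.0314, 0.05  ])), (np.int32(1065), [230.9, 178.0], [211, 161, 41, 34], array([ 0.572 , -0.0078,  0.05  ])), (np.int32(988), [290.8, 231.2], [271, 213, 41, 38], array([ 0.5765, -0.0702,  0.05  ]))]
```

View pics/w8.png

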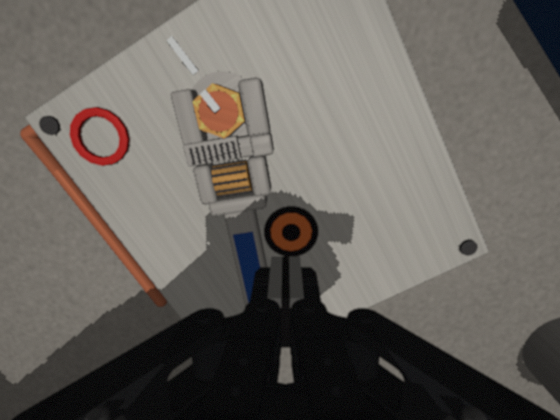

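Both lines are visible: nut line (203,92)–(217,109) and plate line (170,39)–(196,72), already close. I'll measure the angle between them.

```bash
cat > ln.py <<'E'
from h import *
import sys
I=cv2.imread(f"pics/{sys.argv[1]}.png"); n=bot.trace("nut_top","wrist")[0]["uv"] if len(sys.argv)<3 else eval(sys.argv[2])
H=cv2.cvtColor(I,cv2.COLOR_BGR2HSV); M=((H[:,:,2]>185)&(H[:,:,1]<45)).astype(np.uint8)
k,l,s,c=cv2.connectedComponentsWithStats(M); an=[]
for i in range(1,k):
    if s[i,4]<40 or np.hypot(*(c[i]-n))>110: continue
    z=.059 if np.hypot(*(c[i]-n))<35 else .037
    q=np.argwhere(l==i)[:,::-1]
    w=np.array([world("wrist",p,z=z)[:2] for p in q]); m=w.mean(0); d=np.linalg.svd(w-m)[2][0]
    S=np.linalg.svd(w-m)[1]; print(s[i,4],c[i].round(),m.round(4),S[0]/S[1],np.degrees(np.arctan2(d[1],d[0]))%180)
E
python3 ln.py w8 "(220,111)"
python3 - <<'E'
import cv2
I=cv2.imread("pics/w8.png");H=cv2.cvtColor(I,cv2.COLOR_BGR2HSV)
print(H[98:106,206:214,2],H[98:106,206:214,1]);print(H[52:58,176:190,2])
E
sed -i 's/>185/>(int(sys.argv[3]) if len(sys.argv)>3 else 185)/' ln.py; for t in 150 165 175; do python3 ln.py w8 "(220,111)" $t; echo; done
```

```text
[[184 186 185 185 183 179 176 169]
 [185 185 184 185 184 182 179 171]
 [182 184 185 185 184 186 180 173]
 [177 183 185 185 185 185 185 176]
 [172 179 182 187 184 184 185 183]
 [164 171 179 185 186 185 185 185]
 [152 152 165 179 185 186 185 185]
 [144 130 141 163 179 185 186 184]] [[  3   4   3   3   4  20  51  94]
 [  3   4   3   3   3   4  19  52]
 [  6   4   1   3   4   3   4  22]
 [ 22   6   3   3   3   4   3   6]
 [ 50  17   1   4   4   3   1   3]
 [ 82  31   6   3   4   1   3   3]
 [112  50  12   3   1   4   3   3]
 [140  84  27   8   4   4   3   3]]
[[175 180 181 183 182 183 181 176 167 158 155 156 158 158]
 [170 177 181 182 182 183 181 179 170 156 152 156 155 157]
 [164 172 180 182 181 181 182 182 174 165 156 156 157 158]
 [159 167 175 181 181 181 183 181 179 174 167 161 157 157]
 [154 160 168 176 181 182 181 183 182 181 176 168 158 154]
 [154 157 160 169 177 183 182 181 183 181 181 172 160 154]]

280 [182.  55.] [0.606  0.0778] 5.682191586959478 83.8490398788368
151 [209. 100.] [0.602  0.0405] 3.1572338006910674 86.18457035342104

208 [182.  55.] [0.6059 0.0777] 7.247601029066943 83.97086135272718
130 [209. 100.] [0.6018 0.0404] 3.3041694680147455 86.35401584162553
Traceback (most recent call last):
  File "ln.py", line 10, in <module>
    w=np.array([world("wrist",p,z=z)[:2] for p in q]); m=w.mean(0); d=np.linalg.svd(w-m)[2][0]
                ~~~~~^^^^^^^^^^^^^^^
  File "h.py", line 5, in world
    p=bot.camera_params(cam); T=np.array(p["pose"])
ValueError: time passes only in moves, steps and waits
```

The nut line is at 86.3° and the plate line at 83.9°, so they are 2.4° apart and the nut stands at about 0.76 rad. The worm is 48 mm from the nut axis, so the wrench is seated, and the arm is clear. Handing in.

```bash
python3 -c "
from workcell import bot
print(bot.job_done())"
```

```text
the job is handed in; nothing more can be done
None
```

I handed the job in after about 17 s of robot time, and no verdict came back: the plug is fully home, the jaws were rolled until they stopped on the nut, the nut line is within about 2.4° of the plate line, and the wrench is left on the nut with the arm clear.

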